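Fish the dropped locking collar out from between two block heaters

TASK

A flat steel locking collar has fallen into the narrow gap between the two block heaters. Pick up the bent rod by its handle, hook its down-turned toe into the collar's hole, and draw the collar gently along the floor of the gap and over the buckle in it until it lies flat on the open bench about 5 cm clear of the gap's mouth, then unhook the rod and lay it down flat on the bench, out of the gap and clear of the collar. Do not touch the collar with the gripper, do not push hard with the rod (over about 5 N) on the heaters, the gap's floor or the collar, do not bump the heaters with the arm, and leave everything else where it is.

Things in the scene. Friction and masses are not known exactly. Their poses are not given: they have to be found in the camera images.
- rod: bent rod: dark rubber box handle, 90 (x) x 22 (y) x 36 mm (z), and a 6 mm steel rod that leaves its front end 28 mm above its underside, runs straight to x = 200 mm and there bends straight down. Origin: centre of the handle's underside; x points to the toe, z up. It starts lying level on the bench on handle and toe, toe roughly towards the gap
- rod_grip (a point): where to grip the handle: 25 mm ahead of the rod's origin, 25 mm above its underside; axes as the rod's. Grip across the 22 mm width (y), firmly (about 50 N): a push on the toe can turn the rod a little in the grip. Rod 150 g, centre of mass about 10 mm ahead of here
- rod_toe (a point): lowest point of the rod's toe: 200 mm ahead of the rod's origin, level with the handle's underside; the toe is 6 mm thick with a half-round end, and hangs 25 mm below the straight part. Pressed on the floor by a firm grip on the handle it pushes back about 3 N per mm; axes as the rod's
- collar: plain steel locking collar, a flat ring: 30 mm outside, 14 mm hole, 4 mm thick, about 25 g; origin: centre of its underside, z is its axis. Starts lying on the gap's floor, 85 to 105 mm behind the mouth. The toe must stay down within about 2 mm of the floor, or it rides up out of the hole
- station: two block heaters fixed on the bench, a 36 mm wide, 200 mm long gap between them, open at top and mouth. Origin: middle of the mouth, on the bench; x runs into the gap along its middle, z up; walls at y = +-18 mm. Heater at +y (nearer the robot) 140 wide, 210 long, 85 high; at -y 150 wide, 200 long, 90 high. Knobs (look only) stand 12 mm out of their fronts
- gap_mouth (a point): middle of the mouth end of the gap's floor, 4 mm above the bench (a step down to the bench). The floor is a rigid metal strip, level but for a buckle: a roof-shaped ridge across it, sides sloping 0.38 rad, top 26 to 43 mm in from here and 3 to 10 mm high. Its place and height change every time and are not measured: follow the floor over it by feel, pressing with 1 to 3 N. Axes as the station's
- beaker: bystander, to be left alone: a glass beaker 68 mm wide, 65 tall; origin: centre of its underside
- bottle: bystander, to be left alone: a capped glass bottle 72 mm wide, 170 tall; origin: centre of its underside
- tipbox: bystander, to be left alone: a low blue box with a clear lid, 80 x 115 x 52 mm tall; origin: centre of its underside
- timer: bystander, to be left alone: a small white bench timer, 60 x 60 x 20 mm; origin: centre of its underside
- cap: bystander, to be left alone: a solid steel plug without a hole, 26 mm wide, 14 mm tall; origin: centre of its underside
- rack: bystander, to be left alone: a tube rack, 90 x 180 x 64 mm tall; origin: centre of its underside
- jar: bystander, to be left alone: a white capped jar, 56 mm wide, 85 tall; origin: centre of its underside

How it is judged:
By the outcome, as a careful person would: the job done as asked, in the order asked, and still so for the second after the job is handed in, with the robot touching nothing.
It also fails if it takes over 72 s, if anything falls off the work surface, if the arm or the gripper's body presses on something with over 40 N, if the wrist force passes 120 N, or if a joint passes its speed limit or range.

ROBOT

A 7-joint arm with a two-finger parallel gripper is mounted at the origin on the work surface. World frame = base frame: x ahead of the robot, y to its left, z up, the work surface at z = 0. Lengths are in m, angles in rad, forces in N, time in s.
With the tool pointing down it reaches from about 0.4 to 0.85 m from the base axis. Payload 10.4 kg.
Tool frame: the origin (TCP) lies midway between the tips of the shut fingers; the grasp point (between the pads) lies 19 mm behind it; z points along the fingers, y is the direction in which the jaws open and shut (so a half turn about z gives the same grasp; the last joint's range is limited). The gripper opens to 87 mm and grips with 3 to 60 N. Pads are 19 mm wide; open, the fingers measure 117 mm over their backs; the gripper's body (75 mm by 190 mm) begins 51 mm behind the grasp point.
Start: joints at [1.309, 0.332, -0.065, 1.46, 0.022, 1.35, -0.088], TCP at [0.148, -0.607, 0.223] pointing down, gripper open.
Joint ranges: [-2.6, 2.6], [-0.5, 2.12], [-1.47, 1.34], [0.16, 2.42], [-1.27, 4.41], [0.06, 2.06], [-2.6, 2.6]. Speed limits (rad/s): [2.22, 2.22, 2.79, 2.79, 3.14, 3.14, 3.14].

INTERFACE

Orientations are given as [roll, pitch, yaw] about the fixed x, y, z axes, in that order (R = Rz(yaw) Ry(pitch) Rx(roll)).
In Python, from workcell import arm gives the robot as it stands.
- The arm moves only by the tool servo_tool, never from a script. Its argument "motion" is a list of rows, each a list of 3 entries, a list of its own where there are three numbers: the turn, a rotation vector about the tool's x, y, z in degrees, then the shift along the tool's x, y, z in m, then the finger opening in m, from 0 to 0.087. In form: [[[ax, ay, az], [tx, ty, tz], gripper], ...]. A call has 1 to 20 rows; each row is the pose to reach, as a shift and turn from the pose commanded when the call began, along the tool's axes at that moment; what a row does not reach only later rows make up. A row lasts 1/12 s, in which the tool goes at most 41.7 mm and 7.16 degrees, less where a joint would pass 70% of its speed; a pose out of reach is approached as far as the arm can. A call with a gripper value outside its range is refused whole. The fingers move at their own pace and stop on an object; "force" is the grip in N (left out, the last holds). Time passes only in rows, so rows that repeat a pose let the fingers close. It gives the time, the measured TCP pose, the force and the opening at its end, in the units of the state.
- arm.get_state(): the state, without advancing time (a new reading comes with each control period).
- arm.read_camera(name): name is "side" or "top" or "wrist"; returns the picture (480x640x3 uint8, red, green, blue); there is no depth.
- arm.camera_model(name): a dict with "intrinsics" (3x3 intrinsics, pixels), "k1" (the pictures are not rectified: a ray, as slopes to the right and down, at radius r is drawn at 1 + k1 r^2 times it, then the intrinsics apply), "R" (3x3) and "t" (3): a world point X has camera coordinates R X + t. Camera axes: x right, y down, z forward; pixel columns grow to the right and rows downward; lengths in m; the calibration is good to about 2 mm. A picture is of the moment at which its call begins: read the wrist's pose just before it. camera_model takes no time and is no camera call; for the wrist camera it gives the pose at the moment of the call.
- arm.finish_job(): hands the job in, once; it reports no verdict.
The state is a dict: "time": time; "joint_positions": joint angles; "qd": joint speeds; "tau": joint torques, N m; "tcp_pos": TCP position; "orientation": TCP orientation; "ft_force": force on the tool from outside, world axes, zero at the start; "moment": the same for the moment, N m; "grip_width": finger opening in m.
Only numpy, scipy, OpenCV 4.12 (cv2) and the standard library are available. Lean on these libraries where they do the work, as an engineer would, in place of code of your own. Each camera call takes 0.05 s, during which the arm holds its last target.

## Working session

There is one attempt and no reset: what is moved stays moved. The work goes in short steps, Python scripts to look and compute and a tool call to move; the robot and the scene stay as the last step left them, time stands still between calls to the robot, and variables do not carry over. Pictures are saved under pics/ and viewed, and the job is handed in when it is done.

Besides the shell and the picture viewer there is one more tool, called after "Call:" by a JSON object that holds its "method" and its "body". servo_tool: Moves the arm, as the interface text tells. Its arguments: {"type":"object","properties":{"motion":{"type":"array","items":{"type":"array"}},"force":{"type":"number"}},"required":["motion"]}

```bash
mkdir -p pics
cat > h.py <<'E'
import numpy as np, cv2
from workcell import arm
def snap(n,f):
    m=arm.camera_model(n); im=arm.read_camera(n); cv2.imwrite(f'pics/{f}.png',im[:,:,::-1]); np.savez(f'pics/{f}.npz',K=m['intrinsics'],k1=m['k1'],R=m['R'],t=m['t']); return im
def ld(f):
    return np.load(f'pics/{f}.npz')
def ray(f,u,v):
    m=ld(f);K=m['K'];k=float(m['k1']);p=np.linalg.solve(K,[u,v,1.])[:2];q=p.copy()
    for _ in range(30): q=p/(1+k*(q@q))
    R=m['R'];return -R.T@m['t'],R.T@np.r_[q,1]
def onz(f,u,v,z):
    o,d=ray(f,u,v);return o+d*(z-o[2])/d[2]
def proj(f,X):
    m=ld(f);c=m['R']@np.array(X)+m['t'];q=c[:2]/c[2];q=q*(1+float(m['k1'])*(q@q));return (m['K']@np.r_[q,1])[:2]
E
python3 - <<'E'
from h import *
s=arm.get_state();print(s)
for n in ['side','top','wrist']:
    snap(n,n+'0');m=ld(n+'0');print(n,-m['R'].T@m['t'],m['R'][2])
E
```

```text
{'time': 0.0, 'joint_positions': array([ 1.30939311,  0.33286498, -0.06469503,  1.46098071,  0.02158003,
        1.34990039, -0.08848654]), 'qd': array([ 0.00111425,  0.00111664, -0.00246142,  0.00239339,  0.00163684,
       -0.00197407, -0.0005224 ]), 'tau': array([-1.22454596e-03, -6.23246956e+01,  2.43798725e-02, -3.89892304e+01,
       -6.14217971e-02,  3.96944617e-02,  1.06427783e-04]), 'tcp_pos': array([ 0.14773796, -0.60686901,  0.22173942]), 'orientation': array([-3.14013474e+00,  5.16509038e-05,  2.38829442e-01]), 'ft_force': array([ 0.42059841, -0.59017947,  0.79030454]), 'moment': array([-0.00936558, -0.00082651,  0.00251935]), 'grip_width': 0.0871257642843433}
side [0.14122109 0.63880435 0.89167471] [ 0.36848128 -0.57739485 -0.72858543]
top [ 0.45384862 -0.01402281  1.2465462 ] [ 0.09358969  0.0015489  -0.99560965]
wrist [ 0.22467264 -0.58895337  0.38330453] [-0.27895642 -0.06694465 -0.9579675 ]
```

View pics/side0.png

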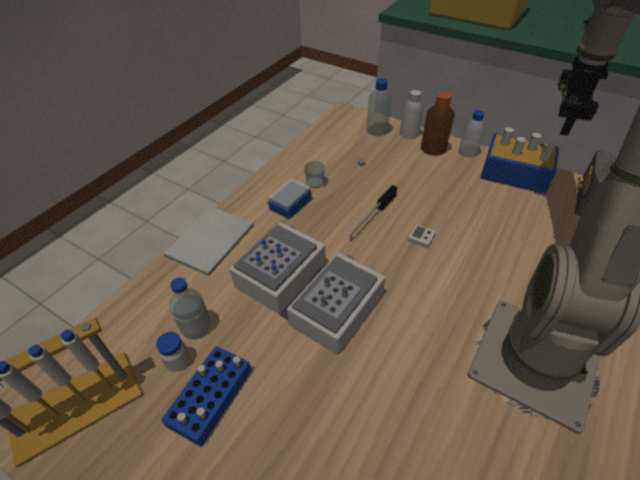

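View pics/top0.png

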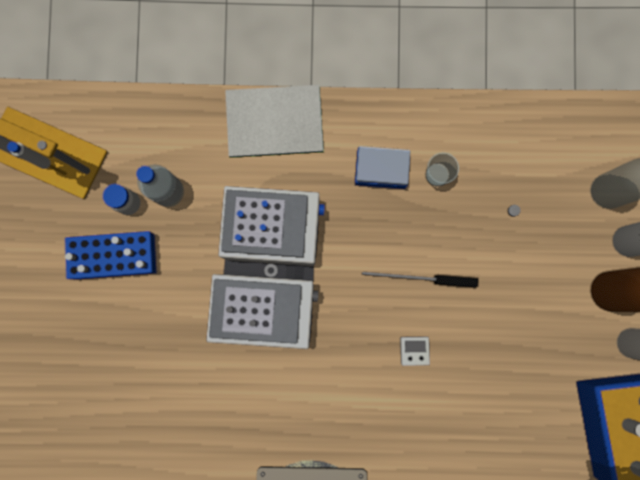

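View pics/wrist0.png

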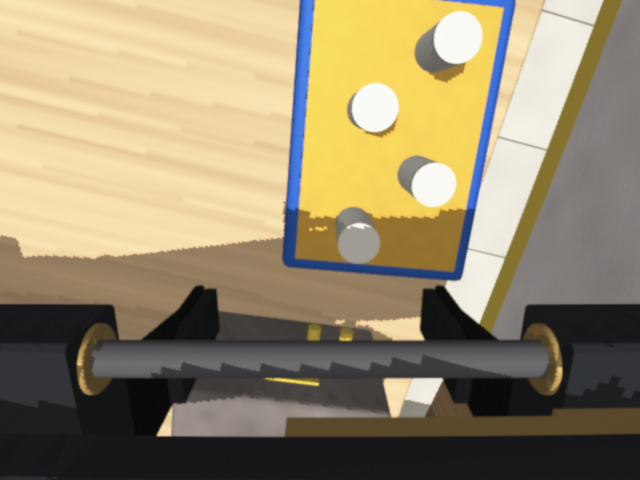

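The top view shows the gap running image-horizontally, with its mouth on the right at about (314,270). The collar is at (270,270) and the rod runs from handle (457,281) to toe (363,274). Next I'll zoom in.

Run:
```python
import cv2
im=cv2.imread('pics/top0.png')
a=cv2.resize(im[180:360,200:340],None,fx=4,fy=4,interpolation=cv2.INTER_CUBIC)[:600]
b=cv2.resize(im[255:300,350:490],None,fx=5.5,fy=5.5,interpolation=cv2.INTER_CUBIC)
cv2.imwrite('pics/a.png',cv2.resize(im[240:300,205:335],None,fx=6,fy=6,interpolation=cv2.INTER_CUBIC));cv2.imwrite('pics/b.png',b)
```

```text
(no output)
```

View pics/a.png

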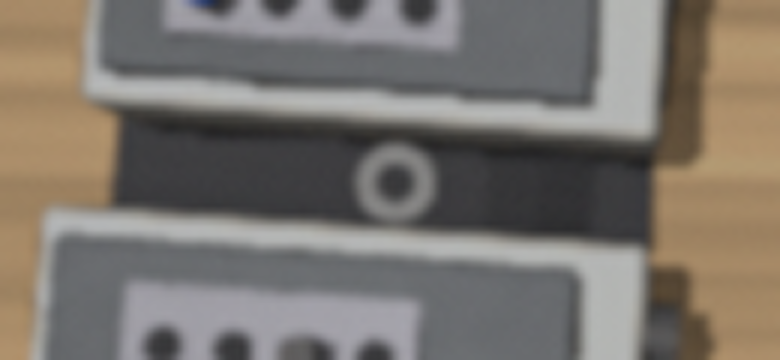

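View pics/b.png

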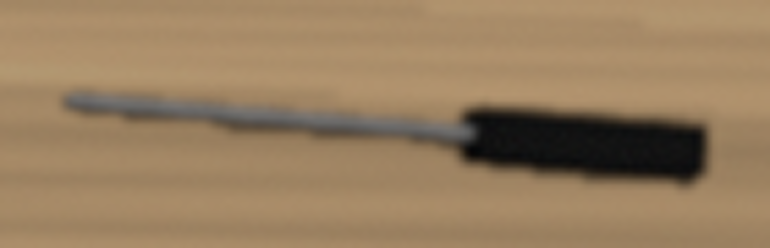

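Run:
```python
from h import *
f='top0'
g=lambda x,y:(205+(x+.5)/6-.5,240+(y+.5)/6-.5)
for n,p,z in [('nearM',(648,247),.085),('nearB',(47,210),.085),('farM',(657,140),.09),('farB',(85,100),.09),('collar',(396,183),.008),('collarhole',(396,183),.006),('mouthfloor far',(652,155),.004),('mouthfloor near',(648,240),.004),('buckle a',(485,190),.004),('top?',(520,190),.006),('b',(588,190),.004)]:
    print(n,onz(f,*g(*p),z).round(4))
h=lambda x,y:(350+(x+.5)/5.5-.5,255+(y+.5)/5.5-.5)
for n,p,z in [('toe',(66,100),.028),('rodfront',(470,132),.028),('hFL',(465,110),.036),('hFR',(463,157),.036),('hBL',(705,126),.036),('hBR',(690,180),.036)]:
    print(n,onz(f,*h(*p),z).round(4))
im=cv2.imread('pics/top0.png');d=(im.max(2)<50).astype('uint8');d[:,:425]=0;d[:,490:]=0;d[:265]=0;d[300:]=0
r=cv2.minAreaRect(cv2.findNonZero(d));print(r);
for q in cv2.boxPoints(r):print(onz(f,*q,.036).round(4))
```

```text
nearM [0.5049 0.0036 0.085 ]
nearB [0.5136 0.2088 0.085 ]
farM [0.5412 0.0012 0.09  ]
farB [0.5511 0.1964 0.09  ]
collar [0.5298 0.0971 0.008 ]
collarhole [0.53   0.0973 0.006 ]
mouthfloor far [0.5422 0.0041 0.004 ]
mouthfloor near [0.5111 0.0049 0.004 ]
buckle a [0.5282 0.0649 0.004 ]
top? [0.5283 0.052  0.006 ]
b [0.5289 0.0272 0.004 ]
toe [ 0.5267 -0.1006  0.028 ]
rodfront [ 0.5175 -0.2582  0.028 ]
hFL [ 0.5255 -0.2547  0.036 ]
hFR [ 0.5073 -0.2539  0.036 ]
hBL [ 0.5213 -0.347   0.036 ]
hBR [ 0.5003 -0.3411  0.036 ]
((455.6097106933594, 281.1287536621094), (43.102294921875, 9.330191612243652), 4.5739216804504395)
[ 0.5053 -0.2539  0.036 ]
[ 0.5252 -0.2554  0.036 ]
[ 0.5198 -0.3464  0.036 ]
[ 0.5    -0.3447  0.036 ]
```

Call:
{"method": "servo_tool", "body": {"motion": [[[0,0,-73],[0.434,-0.2345,0.08],0.087],[[0,0,-73],[0.434,-0.2345,0.08],0.087],[[0,0,-73],[0.434,-0.2345,0.08],0.087],[[0,0,-73],[0.434,-0.2345,0.08],0.087],[[0,0,-73],[0.434,-0.2345,0.08],0.087],[[0,0,-73],[0.434,-0.2345,0.08],0.087],[[0,0,-73],[0.434,-0.2345,0.08],0.087],[[0,0,-73],[0.434,-0.2345,0.08],0.087],[[0,0,-73],[0.434,-0.2345,0.08],0.087],[[0,0,-73],[0.434,-0.2345,0.08],0.087],[[0,0,-73],[0.434,-0.2345,0.08],0.087],[[0,0,-73],[0.434,-0.2345,0.08],0.087],[[0,0,-73],[0.434,-0.2345,0.08],0.087],[[0,0,-73],[0.434,-0.2345,0.08],0.087],[[0,0,-73],[0.434,-0.2345,0.08],0.087],[[0,0,-73],[0.434,-0.2345,0.08],0.087]], "force": 50}}

```text
time: 1.48
tcp_pos: [0.5132, -0.2781, 0.1425]
orientation: [-3.141, 0.001, 1.511]
ft_force: [-0.1, 0.6, 0.7]
grip_width: 0.0868
```

Run:
```python
from h import *
s=arm.get_state();print({k:np.round(v,4) for k,v in s.items()})
snap('wrist','wrist1')
for P in [(0.514,-.2775,.036),(.5246,-.1,.0)]: print(proj('wrist1',P))
```

```text
{'time': np.float64(1.4833), 'joint_positions': array([ 0.8238,  0.3416, -0.492 ,  1.6544,  0.1722,  1.1889,  0.2314]), 'qd': array([ 0.0098, -0.0066,  0.0017,  0.0016, -0.0028, -0.0021, -0.0002]), 'tau': array([-1.25490e+00, -5.66016e+01, -6.27810e+00, -3.64577e+01,
       -1.17700e-01,  3.68000e-02, -3.60000e-03]), 'tcp_pos': array([ 0.5132, -0.2781,  0.1425]), 'orientation': array([-3.1411e+00,  6.0000e-04,  1.5109e+00]), 'ft_force': array([-0.0539,  0.5696,  0.7483]), 'moment': array([-0.058 , -0.0789,  0.0023]), 'grip_width': np.float64(0.0868)}
[320.12310675 237.29494412]
[319.78152006 -45.84127537]
```

View pics/wrist1.png

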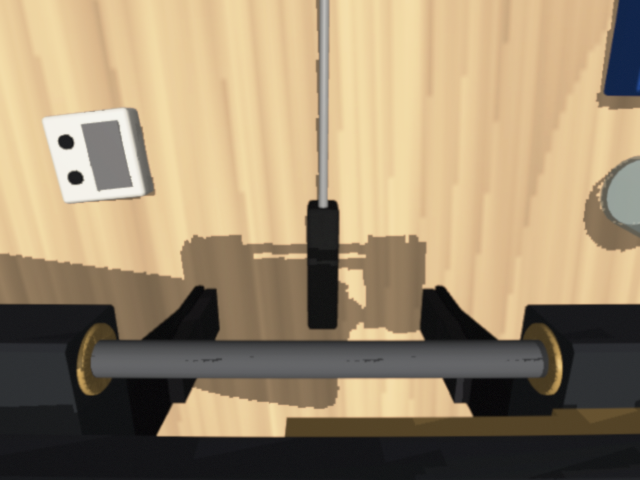

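The wrist view shows the rod handle between the fingers, from (308–338, 202) to (308–338, 328), with the rod running up the picture from (322,205) to (323,0). It lines up well with the tool.

Run:
```python
from h import *
f='wrist1'
for n,p,z in [('FL',(309,202),.036),('FR',(337.5,202),.036),('BL',(308,328),.036),('BR',(338,328),.036),('rod1',(323.2,200),.028),('rod2',(323.3,2),.028)]: print(n,onz(f,*p,z).round(4))
im=cv2.imread('pics/wrist1.png')
for v in (5,60,120,180,215,230,280,310):
    r=im[v,300:345].max(1).astype(int);print(v,r.tolist())
```

```text
FL [ 0.5082 -0.253   0.036 ]
FR [ 0.5268 -0.2542  0.036 ]
BL [ 0.5012 -0.3448  0.036 ]
BR [ 0.5227 -0.3461  0.036 ]
rod1 [ 0.5175 -0.2539  0.028 ]
rod2 [ 0.5246 -0.1344  0.028 ]
5 [229, 228, 227, 226, 224, 224, 223, 223, 223, 223, 223, 223, 225, 226, 225, 206, 156, 133, 128, 122, 130, 148, 163, 180, 188, 180, 166, 155, 157, 191, 224, 230, 229, 229, 228, 230, 232, 235, 238, 240, 243, 243, 244, 244, 243]
60 [232, 231, 231, 230, 228, 227, 226, 224, 223, 223, 223, 223, 223, 222, 220, 202, 163, 146, 134, 121, 134, 152, 168, 182, 186, 174, 161, 154, 170, 209, 228, 232, 232, 231, 230, 230, 230, 230, 232, 234, 237, 239, 241, 243, 244]
120 [233, 233, 232, 232, 231, 231, 230, 229, 228, 226, 224, 223, 223, 222, 219, 195, 146, 123, 118, 119, 139, 157, 170, 177, 176, 167, 157, 156, 189, 224, 231, 231, 232, 232, 232, 232, 232, 231, 231, 230, 231, 233, 236, 238, 240]
180 [230, 230, 230, 231, 230, 230, 230, 229, 229, 228, 228, 227, 225, 224, 220, 195, 147, 124, 120, 124, 144, 160, 171, 173, 169, 162, 154, 163, 200, 225, 229, 229, 230, 230, 231, 231, 232, 233, 234, 236, 238, 240, 242, 243, 243]
215 [230, 230, 229, 228, 222, 204, 166, 90, 32, 30, 31, 34, 33, 33, 34, 32, 33, 33, 33, 32, 33, 32, 31, 33, 33, 34, 34, 34, 33, 34, 32, 34, 32, 34, 33, 33, 30, 32, 76, 161, 225, 237, 239, 242, 243]
230 [230, 230, 229, 228, 225, 201, 135, 67, 33, 29, 31, 33, 33, 33, 33, 35, 33, 34, 33, 32, 33, 32, 34, 34, 34, 34, 33, 34, 34, 32, 34, 33, 34, 35, 33, 31, 29, 37, 83, 163, 224, 235, 238, 240, 242]
280 [136, 135, 134, 134, 132, 129, 112, 72, 34, 20, 19, 18, 19, 20, 20, 20, 19, 19, 20, 19, 21, 20, 19, 18, 19, 18, 19, 19, 17, 19, 18, 21, 19, 19, 19, 20, 26, 65, 134, 190, 214, 226, 230, 234, 237]
310 [138, 138, 137, 136, 135, 132, 115, 76, 34, 19, 17, 18, 18, 18, 18, 17, 21, 18, 19, 19, 19, 19, 18, 19, 19, 20, 20, 18, 19, 19, 20, 18, 18, 20, 15, 20, 33, 69, 106, 124, 130, 129, 130, 131, 134]
```

Call:
{"method": "servo_tool", "body": {"motion": [[[0,0,0],[0.0035,0.002,0.035],0.087],[[0,0,0],[0.0035,0.002,0.07],0.087],[[0,0,0],[0.0035,0.002,0.1],0.087],[[0,0,0],[0.0035,0.002,0.12],0.087],[[0,0,0],[0.0035,0.002,0.136],0.087],[[0,0,0],[0.0035,0.002,0.136],0.087],[[0,0,0],[0.0035,0.002,0.136],0.087],[[0,0,0],[0.0035,0.002,0.136],0.0],[[0,0,0],[0.0035,0.002,0.136],0.0],[[0,0,0],[0.0035,0.002,0.136],0.0],[[0,0,0],[0.0035,0.002,0.136],0.0],[[0,0,0],[0.0035,0.002,0.136],0.0],[[0,0,0],[0.0035,0.002,0.136],0.0],[[0,0,0],[0.0035,0.002,0.136],0.0],[[0,0,0],[0.0035,0.002,0.136],0.0],[[0,0,0],[0.0035,0.002,0.136],0.0]], "force": 50}}

```text
time: 2.87
tcp_pos: [0.5163, -0.2734, 0.0066]
orientation: [3.142, 0.0, 1.513]
ft_force: [-0.6, -0.6, 0.5]
grip_width: 0.0351
```

Run:
```python
from h import *
s=arm.get_state();print({k:np.round(v,4) for k,v in s.items()})
snap('wrist','wrist2');snap('top','top2')
```

```text
{'time': np.float64(2.8667), 'joint_positions': array([ 0.7806,  0.5007, -0.4568,  1.7603,  0.265 ,  0.9417,  0.1574]), 'qd': array([-0.    ,  0.0002, -0.0005,  0.0024, -0.0006, -0.0014, -0.0012]), 'tau': array([ 5.00000e-03, -6.25094e+01, -7.16550e+00, -3.11883e+01,
       -4.31000e-02,  5.10000e-02,  3.00000e-04]), 'tcp_pos': array([ 0.5163, -0.2734,  0.0066]), 'orientation': array([3.1416e+00, 1.0000e-04, 1.5130e+00]), 'ft_force': array([-0.573 , -0.6309,  0.5374]), 'moment': array([-0.0212, -0.1059, -0.0131]), 'grip_width': np.float64(0.0351)}
```

View pics/wrist2.png

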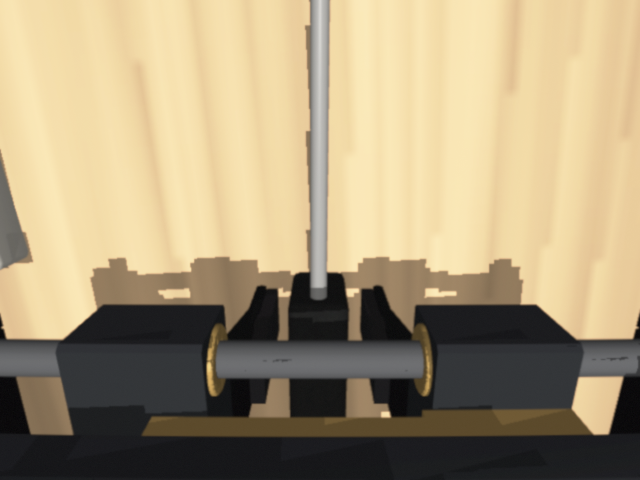

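View pics/top2.png

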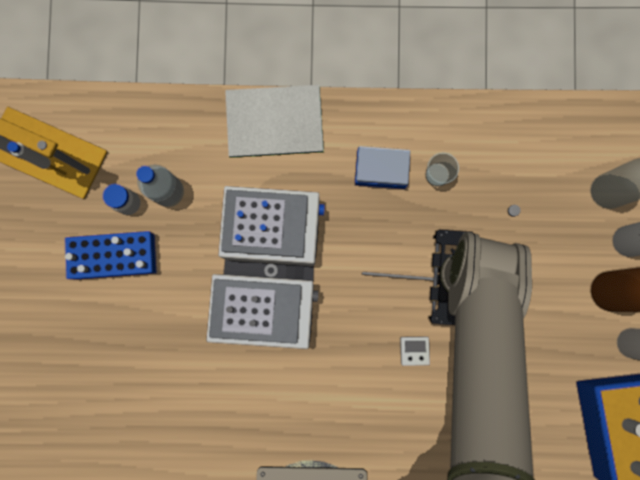

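The fingers are centred but still closing at 35 mm, so I'll finish the close.

Call:
{"method": "servo_tool", "body": {"motion": [[[0,0,0],[0,0,0],0],[[0,0,0],[0,0,0],0],[[0,0,0],[0,0,0],0],[[0,0,0],[0,0,0],0],[[0,0,0],[0,0,0],0],[[0,0,0],[0,0,0],0],[[0,0,0],[0,0,0],0],[[0,0,0],[0,0,0],0]], "force": 50}}

```text
time: 3.63
tcp_pos: [0.5162, -0.2734, 0.0065]
orientation: [-3.142, 0.0, 1.513]
ft_force: [-0.7, 0.5, -0.3]
grip_width: 0.0216
```

Run:
```python
from h import *
s=arm.get_state();print({k:np.round(v,4) for k,v in s.items()})
snap('wrist','wrist3')
```

```text
{'time': np.float64(3.6333), 'joint_positions': array([ 0.7806,  0.5007, -0.4567,  1.7604,  0.265 ,  0.9417,  0.1574]), 'qd': array([ 0.0001, -0.0008, -0.0009, -0.0008, -0.0008,  0.0003, -0.0005]), 'tau': array([-1.02200e-01, -6.24918e+01, -7.26610e+00, -3.15037e+01,
       -4.50000e-02, -1.72800e-01, -2.50000e-03]), 'tcp_pos': array([ 0.5162, -0.2734,  0.0065]), 'orientation': array([-3.1415,  0.    ,  1.5129]), 'ft_force': array([-0.6674,  0.4827, -0.34  ]), 'moment': array([ 0.0012,  0.0329, -0.012 ]), 'grip_width': np.float64(0.0216)}
```

Call:
{"method": "servo_tool", "body": {"motion": [[[0,0,0],[0,0,-0.005],0],[[0,0,0],[0,0,-0.015],0],[[0,0,0],[0,0,-0.025],0],[[0,0,0],[0,0,-0.03],0],[[0,0,-0.65],[0.02,-0.0057,-0.03],0],[[0,0,-0.65],[0.05,-0.0057,-0.03],0],[[0,0,-0.65],[0.08,-0.0057,-0.03],0],[[0,0,-0.65],[0.09,-0.0057,-0.03],0],[[0,0,-0.65],[0.09,-0.0057,-0.03],0],[[0,0,-0.65],[0.09,-0.0057,-0.03],0]]}}

```text
time: 4.52
tcp_pos: [0.5161, -0.1833, 0.0372]
orientation: [3.141, 0.001, 1.525]
ft_force: [-0.3, -0.4, -2.3]
grip_width: 0.0217
```

```bash
cat >> h.py <<'E'
def avg(n=6,cam='top'):
    F=[];M=[]
    for i in range(n):
        s=arm.get_state();F.append(s['ft_force']);M.append(s['moment'])
        if i<n-1: arm.read_camera(cam)
    F=np.array(F);M=np.array(M);print('F',F.mean(0).round(2),'sd',F.std(0).round(2),'M',M.mean(0).round(3),'sd',M.std(0).round(3),'t',round(float(s['time']),2),'p',s['tcp_pos'].round(4),'o',np.round(s['orientation'],4),'w',round(float(s['grip_width']),4))
E
python3 - <<'E'
from h import *
avg(6)
im=snap('top','top3')
cv2.imwrite('pics/c.png',cv2.resize(im[240:300,225:355,::-1],None,fx=6,fy=6,interpolation=cv2.INTER_CUBIC))
E
```

```text
F [-0.35 -0.14 -1.5 ] sd [0.4  0.41 0.84] M [-0.049 -0.098  0.023] sd [0.036 0.022 0.024] t 4.77 p [ 0.5156 -0.1845  0.0366] o [3.1415e+00 4.0000e-04 1.5224e+00] w 0.0214
```

View pics/c.png

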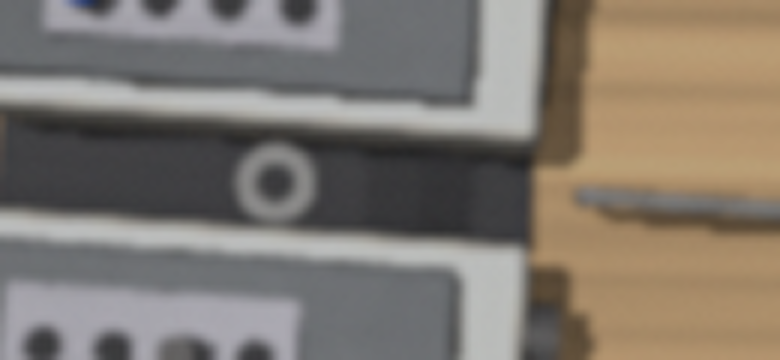

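Run:
```python
from h import *
f='top3'
g=lambda x,y:(225+(x+.5)/6-.5,240+(y+.5)/6-.5)
print('tip',onz(f,*g(573,193),.058).round(4),'rod',onz(f,*g(760,207),.058).round(4))
p=np.array([.5156,-.1845]);y=1.5224;c=np.array([np.cos(y),np.sin(y)])
print('pred tip',p+.177*c, 'collar',onz(f,*g(276,183),.008))
```

```text
tip [ 0.5253 -0.0113  0.058 ] rod [ 0.5217 -0.0768  0.058 ]
pred tip [ 0.52416281 -0.00770724] collar [0.52983566 0.09712379 0.008     ]
```

Call:
{"method": "servo_tool", "body": {"motion": [[[0,0,0],[0.015,0,0],0],[[0,0,0],[0.04,0,0],0],[[0,0,0],[0.065,0,0],0],[[0,0,0],[0.09,0,0],0],[[0,0,0],[0.105,0,0],0],[[0,0,0],[0.109,0,0],0],[[0,0,0],[0.109,0,0],0],[[0,0,0],[0.109,0,0],0]]}}

```text
time: 5.48
tcp_pos: [0.5208, -0.0757, 0.0365]
orientation: [-3.142, 0.001, 1.523]
ft_force: [-0.3, -0.7, -0.9]
grip_width: 0.0217
```

Run:
```python
from h import *
avg(6)
im=snap('top','top4')
cv2.imwrite('pics/d.png',cv2.resize(im[240:300,225:355,::-1],None,fx=6,fy=6,interpolation=cv2.INTER_CUBIC))
im=snap('side','side4')
print(proj('side4',[.53,.097,.008]))
u,v=proj('side4',[.53,.097,.03]).astype(int)
cv2.imwrite('pics/e.png',cv2.resize(im[v-45:v+45,u-60:u+60,::-1],None,fx=6,fy=6,interpolation=cv2.INTER_CUBIC))
```

```text
F [-0.18 -0.45 -0.99] sd [0.43 0.53 0.26] M [-0.039 -0.095 -0.006] sd [0.029 0.024 0.025] t 5.73 p [ 0.5208 -0.0755  0.0365] o [-3.1415e+00  3.0000e-04  1.5227e+00] w 0.0214
[310.23233826 287.64563483]
```

View pics/d.png

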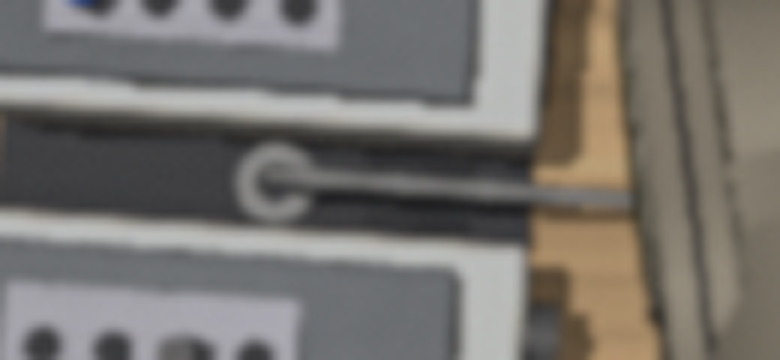

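View pics/e.png

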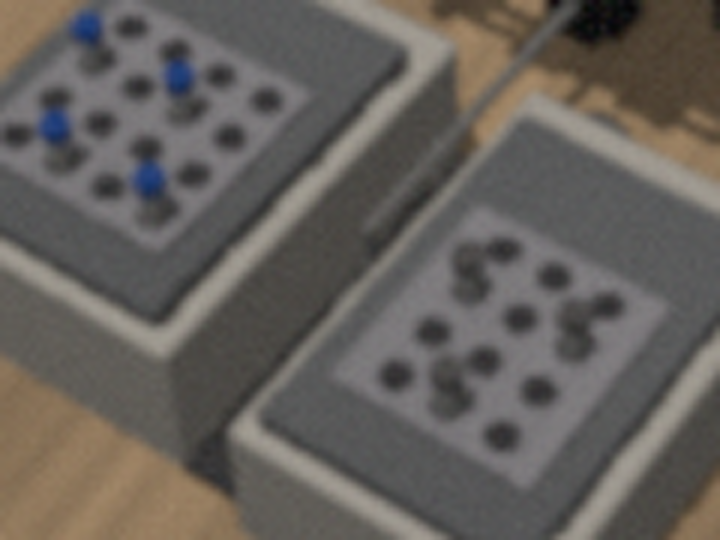

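Run:
```python
from h import *
a=cv2.imread('pics/top3.png').astype(int).sum(2);b=cv2.imread('pics/top4.png').astype(int).sum(2)
print((b-a)[264:276,264:285])
d=b-a
for u in range(284,312,4):
    w=np.clip(d[264:280,u],25,None)-25; v=(w*np.arange(264,280)).sum()/w.sum(); print(u,round(v,2),onz('top4',u,v,.058).round(4))
im=cv2.imread('pics/top3.png').astype(int).sum(2)
print(im[262:280,260:284])
```

```text
[[  -4    0   -2   -2    0    1    0   -1   -1   -3   -2   -1   -1   -4
     0   -3   -2   -2    3   -4    3]
 [  -3   -5   -2   -1   -3   -4   -1   -6   -3   -2    0   -2    1    0
    -1   -6   -2    0   -1   -8   -1]
 [   0    1   -1   -2   -1   -2   -5   -6   -7  -16  -21  -11   -4   -2
    -3   -1   -3   -7   -5   -2   -2]
 [  -2   -3   -3   -2    1   15   19   16    7  -23  -38  -36  -17    9
    23   22   17    9    6    1    2]
 [  -2   -2   -2   -3    9   57   91   94   74   22  -29  -47  -20   41
    94   95   87   80   66   56   43]
 [  -3   -3   -1   -4   13   76  112  120  114   67  -16  -50  -22   65
   140  159  152  145  137  128  122]
 [   0    0   -3   -4    5   29   50   57   69   17  -70 -107  -75   22
   108  131  127  121  128  122  120]
 [  -3    0   -1   -3   -6   -2   -1    4   -2  -51 -134 -172 -144  -68
     6   26   23   24   25   30   34]
 [   0   -2   -3    1   -1   -3   -4   -4   -6  -39 -102 -146 -151 -116
   -76  -69  -73  -72  -72  -62  -63]
 [   0   -2    0   -3   -1   -3   -2   -4   -2  -12  -30  -58  -77  -76
   -76  -74  -74  -71  -76  -77  -75]

[... 1577 characters left out ...]
91 188 191 254 349 402 406 370 327 291 298 337 383 408 394 334 248
  196 188 185 189 190 193]
 [187 184 186 186 217 298 371 406 408 392 377 378 395 408 399 348 275 207
  183 187 188 188 185 189]
 [185 184 184 180 191 233 300 360 390 399 398 399 391 377 340 279 214 183
  180 187 190 186 188 188]
 [228 220 215 203 193 196 229 270 310 334 346 343 328 297 254 211 186 179
  181 182 181 184 183 184]
 [352 341 328 311 297 286 286 290 301 315 319 316 296 268 237 215 208 206
  200 193 190 190 190 190]
 [480 471 463 456 444 442 440 438 431 429 424 414 399 373 351 331 323 316
  302 291 290 291 286 282]
 [544 543 544 539 538 537 536 535 531 528 523 515 506 493 482 471 463 457
  449 446 445 444 438 434]]
```

Run:
```python
from h import *
print(onz('top4',268.7,268.75,.058),onz('top4',270.5,270.0,.008),onz('top4',270.5,270.0,.004))
```

```text
[0.5294933  0.09666741 0.058     ] [0.53001459 0.09731113 0.008     ] [0.53026058 0.09767069 0.004     ]
```

Call:
{"method": "servo_tool", "body": {"motion": [[[0,0,0],[0,0,0.008],0],[[0,0,0],[0,0,0.016],0],[[0,0,0],[0,0,0.0205],0],[[0,0,0],[0,0,0.0215],0],[[0,0,0],[0,0,0.0225],0],[[0,0,0],[0,0,0.0225],0]]}}

```text
time: 6.33
tcp_pos: [0.5208, -0.0742, 0.0138]
orientation: [-3.141, -0.0, 1.524]
ft_force: [0.0, -0.2, -1.8]
grip_width: 0.0217
```

Run:
```python
from h import *
avg(6)
```

```text
F [-0.01  0.05 -1.62] sd [0.33 0.52 0.73] M [-0.031 -0.083 -0.004] sd [0.027 0.03  0.01 ] t 6.58 p [ 0.5211 -0.0744  0.0143] o [3.1411e+00 2.0000e-04 1.5242e+00] w 0.0217
```

Call:
{"method": "servo_tool", "body": {"motion": [[[0,0,0],[0,0,0.0006],0],[[0,0,0],[0,0,0.0012],0],[[0,0,0],[0,0,0.0018],0],[[0,0,0],[0,0,0.0018],0]]}}

```text
time: 6.92
tcp_pos: [0.5208, -0.0744, 0.0121]
orientation: [-3.141, 0.0, 1.524]
ft_force: [0.1, 0.3, -2.1]
grip_width: 0.0217
```

Run:
```python
from h import *
avg(5)
```

```text
F [ 0.07  0.01 -1.61] sd [0.18 0.27 0.48] M [-0.028 -0.099  0.003] sd [0.025 0.016 0.047] t 7.12 p [ 0.5209 -0.0743  0.0123] o [3.1415e+00 1.0000e-04 1.5243e+00] w 0.0216
```

Call:
{"method": "servo_tool", "body": {"motion": [[[0,0,0],[0,0,0.0006],0],[[0,0,0],[0,0,0.0012],0],[[0,0,0],[0,0,0.0018],0],[[0,0,0],[0,0,0.0018],0]]}}

```text
time: 7.45
tcp_pos: [0.5208, -0.0743, 0.0103]
orientation: [-3.142, 0.0, 1.524]
ft_force: [0.2, -0.9, -1.5]
grip_width: 0.0219
```

Run:
```python
from h import *
avg(5)
im=snap('top','top5')
cv2.imwrite('pics/f.png',cv2.resize(im[240:300,225:355,::-1],None,fx=6,fy=6,interpolation=cv2.INTER_CUBIC))
```

```text
F [-0.08 -0.52 -1.01] sd [0.23 0.33 0.53] M [-0.033 -0.106 -0.008] sd [0.028 0.03  0.014] t 7.65 p [ 0.5209 -0.0744  0.0105] o [3.1415e+00 1.0000e-04 1.5243e+00] w 0.0215
```

View pics/f.png

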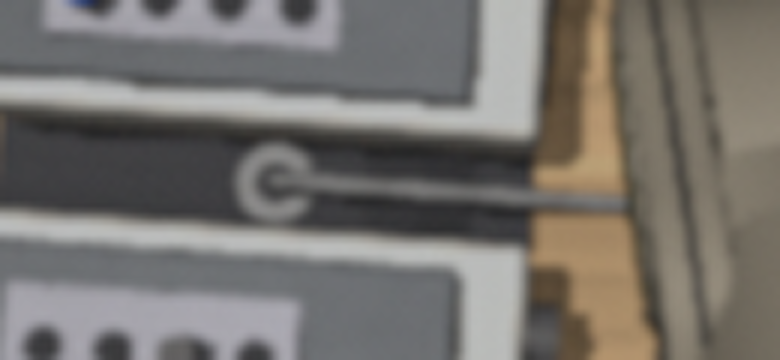

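The collar hasn't moved (ring at (276,183)) and the toe is in its hole. I'll keep lowering until it touches the floor.

Call:
{"method": "servo_tool", "body": {"motion": [[[0,0,0],[0,0,0.0004],0],[[0,0,0],[0,0,0.0008],0],[[0,0,0],[0,0,0.001],0],[[0,0,0],[0,0,0.001],0]]}}

```text
time: 8.03
tcp_pos: [0.521, -0.0744, 0.0095]
orientation: [3.141, 0.0, 1.524]
ft_force: [-0.7, -0.1, -0.4]
grip_width: 0.0217
```

Run:
```python
from h import *
avg(5)
```

```text
F [-0.32 -0.65 -0.03] sd [0.39 0.54 0.48] M [ 0.095 -0.078  0.013] sd [0.019 0.018 0.031] t 8.23 p [ 0.5209 -0.0744  0.0095] o [3.1415e+00 1.0000e-04 1.5241e+00] w 0.0215
```

Run:
```python
from h import *
im=cv2.imread('pics/top0.png').astype(float).sum(2)
for u in range(258,315):
    v=270.5+(u-271)*0.06
    P=onz('top0',u,v,.004); r=int(round(v)); print(u,round((P[1]-.002)*1000,1),round(im[r+2:r+5,u].mean()),round(im[r-3:r+0,u].mean()))
```

```text
258 123.1 182 184
259 120.9 181 187
260 118.7 181 186
261 116.5 181 185
262 114.3 180 184
263 112.1 189 205
264 109.9 242 272
265 107.7 327 350
266 105.5 378 385
267 103.3 380 361
268 101.1 349 299
269 98.9 310 244
270 96.7 283 223
271 94.5 284 225
272 92.3 362 203
273 90.2 376 265
274 88.0 368 348
275 85.8 327 387
276 83.6 261 362
277 81.4 204 280
278 79.2 181 202
279 77.0 179 180
280 74.8 180 182
281 72.6 181 183
282 70.4 181 185
283 68.2 182 185
284 66.0 180 184
285 63.8 174 184
286 61.6 167 172
287 59.4 160 164
288 57.2 158 163
289 55.0 159 162
290 52.8 160 162
291 50.6 158 162
292 48.4 160 162
293 46.2 157 162
294 44.0 154 160
295 41.8 147 154
296 39.6 148 152
297 37.4 148 151
298 35.2 147 151
299 33.0 149 151
300 30.8 148 150
301 28.6 148 151
302 26.4 152 152
303 24.2 162 158
304 22.0 174 172
305 19.8 179 180
306 17.6 181 180
307 15.5 179 182
308 13.3 180 183
309 11.1 179 180
310 8.9 179 180
311 6.7 176 178
312 4.5 185 183
313 2.3 241 238
314 0.1 330 329
```

Call:
{"method": "servo_tool", "body": {"motion": [[[0,0,0],[-0.001,0,0.0002],0],[[0,0,0],[-0.002,0,0.0002],0],[[0,0,0],[-0.004,0,0.0002],0],[[0,0,0],[-0.006,0,0.0002],0],[[0,0,0],[-0.008,0,0.0002],0],[[0,0,0],[-0.01,0,0.0002],0],[[0,0,0],[-0.012,0,0.0002],0],[[0,0,0],[-0.014,0,0.0002],0],[[0,0,0],[-0.016,0,0.0002],0],[[0,0,0],[-0.018,0,0.0002],0],[[0,0,0],[-0.018,0,0.0002],0]]}}

```text
time: 9.15
tcp_pos: [0.52, -0.0932, 0.0092]
orientation: [-3.142, 0.001, 1.524]
ft_force: [0.1, -0.6, 1.1]
grip_width: 0.0214
```

Run:
```python
from h import *
avg(5)
im=snap('top','top6')
cv2.imwrite('pics/g.png',cv2.resize(im[240:300,225:355,::-1],None,fx=6,fy=6,interpolation=cv2.INTER_CUBIC))
```

```text
F [-0.22 -1.23  0.77] sd [0.51 0.37 0.46] M [ 0.001 -0.076  0.004] sd [0.037 0.041 0.021] t 9.35 p [ 0.52   -0.0928  0.0093] o [3.1415e+00 6.0000e-04 1.5238e+00] w 0.0216
```

View pics/g.png

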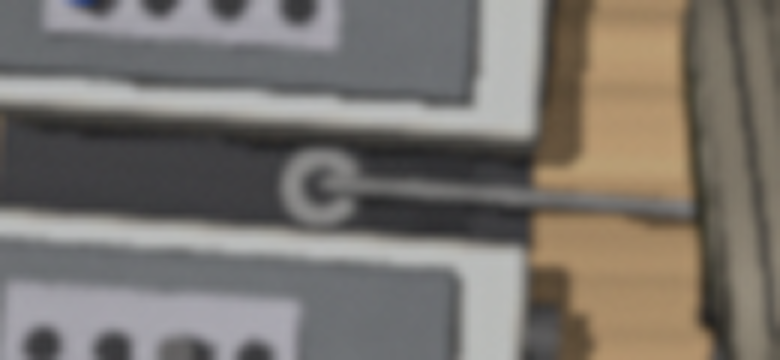

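Call:
{"method": "servo_tool", "body": {"motion": [[[0,0,0],[-0.0015,0,0],0],[[0,0,0],[-0.003,0,0],0],[[0,0,0],[-0.0045,0,0],0],[[0,0,0],[-0.006,0,0],0],[[0,0,0],[-0.0075,0,0],0],[[0,0,0],[-0.009,0,0],0],[[0,0,0],[-0.0105,0,0],0],[[0,0,0],[-0.012,0,0],0],[[0,0,0],[-0.0125,0,0],0],[[0,0,0],[-0.0125,0,0],0]]}}

```text
time: 10.23
tcp_pos: [0.5194, -0.1051, 0.0093]
orientation: [3.142, 0.0, 1.524]
ft_force: [0.2, 1.9, 1.2]
grip_width: 0.0216
```

Run:
```python
from h import *
avg(5)
im=snap('top','top7')
cv2.imwrite('pics/g2.png',cv2.resize(im[240:300,225:355,::-1],None,fx=6,fy=6,interpolation=cv2.INTER_CUBIC))
```

```text
F [0.03 1.03 0.73] sd [0.25 0.58 0.34] M [ 0.538 -0.105 -0.003] sd [0.052 0.02  0.032] t 10.43 p [ 0.5194 -0.105   0.0093] o [3.1415e+00 4.0000e-04 1.5241e+00] w 0.0217
```

View pics/g2.png

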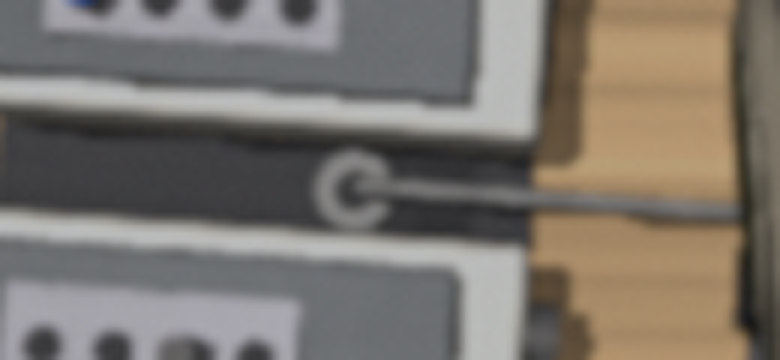

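Call:
{"method": "servo_tool", "body": {"motion": [[[0,0,0],[-0.001,0,0],0],[[0,0,0],[-0.002,0,0],0],[[0,0,0],[-0.003,0,-0.0004],0],[[0,0,0],[-0.004,0,-0.0008],0],[[0,0,0],[-0.005,0,-0.0012],0],[[0,0,0],[-0.005,0,-0.0012],0]]}}

```text
time: 10.98
tcp_pos: [0.5192, -0.1101, 0.0106]
orientation: [3.141, 0.0, 1.524]
ft_force: [-0.3, 1.3, 0.6]
grip_width: 0.0218
```

Run:
```python
from h import *
avg(5)
```

```text
F [0.06 1.45 1.59] sd [0.57 0.9  0.56] M [ 0.919 -0.105  0.036] sd [0.042 0.031 0.019] t 11.18 p [ 0.5192 -0.1102  0.0105] o [3.1414e+00 4.0000e-04 1.5239e+00] w 0.0218
```

Call:
{"method": "servo_tool", "body": {"motion": [[[0,0,0],[-0.0005,0,-0.0005],0],[[0,0,0],[-0.0015,0,-0.001],0],[[0,0,0],[-0.0025,0,-0.0014],0],[[0,0,0],[-0.0035,0,-0.0018],0],[[0,0,0],[-0.0045,0,-0.0022],0],[[0,0,0],[-0.0045,0,-0.0022],0]]}}

```text
time: 11.68
tcp_pos: [0.519, -0.1148, 0.0127]
orientation: [3.142, 0.0, 1.524]
ft_force: [0.1, 1.8, 1.3]
grip_width: 0.0212
```

Run:
```python
from h import *
avg(5)
```

```text
F [0.06 1.21 1.56] sd [0.36 1.02 0.14] M [ 0.709 -0.076  0.031] sd [0.075 0.038 0.016] t 11.88 p [ 0.519  -0.1147  0.0127] o [3.1415e+00 6.0000e-04 1.5239e+00] w 0.0218
```

Call:
{"method": "servo_tool", "body": {"motion": [[[0,0,0],[-0.001,0,-0.0006],0],[[0,0,0],[-0.002,0,-0.001],0],[[0,0,0],[-0.003,0,-0.0014],0],[[0,0,0],[-0.004,0,-0.0018],0],[[0,0,0],[-0.005,0,-0.0022],0],[[0,0,0],[-0.005,0,-0.0022],0]]}}

```text
time: 12.38
tcp_pos: [0.5188, -0.1198, 0.0149]
orientation: [3.142, 0.0, 1.524]
ft_force: [-0.7, 2.3, 0.8]
grip_width: 0.0214
```

Run:
```python
from h import *
avg(5)
im=snap('top','top8')
cv2.imwrite('pics/g3.png',cv2.resize(im[240:300,225:355,::-1],None,fx=6,fy=6,interpolation=cv2.INTER_CUBIC))
```

```text
F [-0.23  0.94  0.44] sd [0.44 0.86 0.5 ] M [ 0.6   -0.055  0.035] sd [0.078 0.034 0.036] t 12.58 p [ 0.5188 -0.1197  0.0149] o [3.1415e+00 5.0000e-04 1.5239e+00] w 0.0213
```

View pics/g3.png

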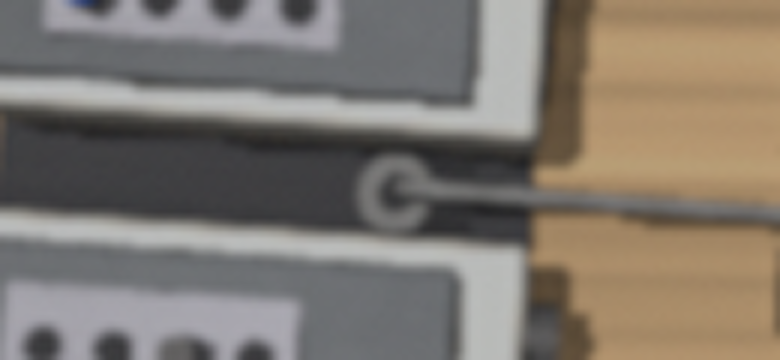

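Call:
{"method": "servo_tool", "body": {"motion": [[[0,0,0],[-0.001,0,-0.0004],0],[[0,0,0],[-0.002,0,-0.0008],0],[[0,0,0],[-0.003,0,-0.0012],0],[[0,0,0],[-0.004,0,-0.0016],0],[[0,0,0],[-0.004,0,-0.0016],0]]}}

```text
time: 13.05
tcp_pos: [0.5186, -0.1237, 0.0165]
orientation: [3.141, 0.0, 1.524]
ft_force: [-0.7, 0.5, 1.0]
grip_width: 0.0218
```

Run:
```python
from h import *
avg(5)
```

```text
F [-0.43  0.06  0.81] sd [0.4  0.77 0.18] M [ 0.473 -0.098  0.059] sd [0.064 0.036 0.026] t 13.25 p [ 0.5186 -0.1237  0.0165] o [3.1415e+00 5.0000e-04 1.5239e+00] w 0.0218
```

Call:
{"method": "servo_tool", "body": {"motion": [[[0,0,0],[-0.001,0,-0.0003],0],[[0,0,0],[-0.002,0,-0.0006],0],[[0,0,0],[-0.0025,0,-0.0006],0],[[0,0,0],[-0.0025,0,-0.0006],0]]}}

```text
time: 13.58
tcp_pos: [0.5184, -0.1262, 0.017]
orientation: [-3.141, 0.0, 1.524]
ft_force: [0.2, -0.1, -0.2]
grip_width: 0.0218
```

Run:
```python
from h import *
avg(5)
```

```text
F [ 0.08 -0.58 -0.27] sd [0.59 0.3  0.43] M [ 0.082 -0.103  0.007] sd [0.072 0.02  0.022] t 13.78 p [ 0.5184 -0.1261  0.0171] o [3.1416e+00 4.0000e-04 1.5240e+00] w 0.0215
```

Call:
{"method": "servo_tool", "body": {"motion": [[[0,0,0],[-0.001,0,0.0005],0],[[0,0,0],[-0.002,0,0.001],0],[[0,0,0],[-0.003,0,0.0015],0],[[0,0,0],[-0.003,0,0.0015],0]]}}

```text
time: 14.12
tcp_pos: [0.5183, -0.129, 0.0155]
orientation: [-3.142, 0.0, 1.524]
ft_force: [0.0, -0.3, -0.1]
grip_width: 0.0216
```

Run:
```python
from h import *
avg(5)
im=snap('top','top9')
cv2.imwrite('pics/g4.png',cv2.resize(im[240:300,225:355,::-1],None,fx=6,fy=6,interpolation=cv2.INTER_CUBIC))
```

```text
F [-0.11 -0.8   0.46] sd [0.4  0.67 0.59] M [ 0.126 -0.135 -0.004] sd [0.057 0.024 0.021] t 14.32 p [ 0.5183 -0.129   0.0156] o [3.1415e+00 3.0000e-04 1.5240e+00] w 0.0213
```

View pics/g4.png

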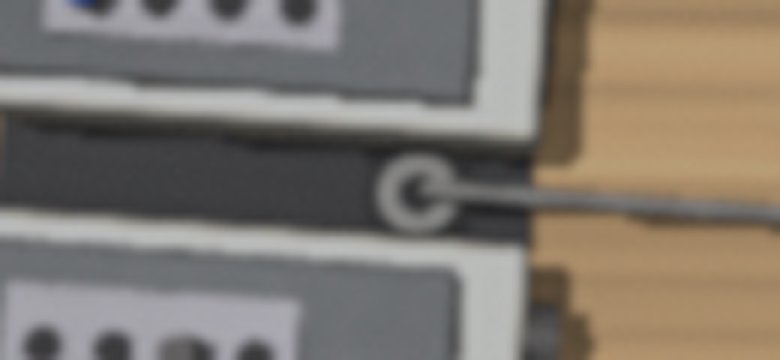

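Call:
{"method": "servo_tool", "body": {"motion": [[[0,0,0],[-0.001,0,0.0004],0],[[0,0,0],[-0.002,0,0.0009],0],[[0,0,0],[-0.003,0,0.0013],0],[[0,0,0],[-0.004,0,0.0017],0],[[0,0,0],[-0.005,0,0.0021],0],[[0,0,0],[-0.005,0,0.0021],0]]}}

```text
time: 14.87
tcp_pos: [0.518, -0.1342, 0.0134]
orientation: [-3.142, 0.0, 1.524]
ft_force: [0.1, -0.1, 0.7]
grip_width: 0.0216
```

Run:
```python
from h import *
avg(5)
```

```text
F [-0.11 -1.06  0.39] sd [0.18 0.71 0.36] M [ 0.128 -0.103  0.019] sd [0.046 0.014 0.02 ] t 15.07 p [ 0.5181 -0.1341  0.0135] o [3.1415e+00 4.0000e-04 1.5240e+00] w 0.0215
```

Call:
{"method": "servo_tool", "body": {"motion": [[[0,0,0],[-0.001,0,0.0004],0],[[0,0,0],[-0.002,0,0.0008],0],[[0,0,0],[-0.003,0,0.0012],0],[[0,0,0],[-0.004,0,0.0016],0],[[0,0,0],[-0.005,0,0.002],0],[[0,0,0],[-0.005,0,0.002],0]]}}

```text
time: 15.57
tcp_pos: [0.5178, -0.139, 0.0113]
orientation: [-3.142, 0.0, 1.524]
ft_force: [-0.4, -0.8, 1.0]
grip_width: 0.0218
```

Run:
```python
from h import *
avg(5)
im=snap('top','top10')
cv2.imwrite('pics/g5.png',cv2.resize(im[240:300,225:355,::-1],None,fx=6,fy=6,interpolation=cv2.INTER_CUBIC))
```

```text
F [-0.37 -0.15  1.01] sd [0.34 0.53 0.3 ] M [ 0.304 -0.12  -0.002] sd [0.053 0.029 0.036] t 15.77 p [ 0.5178 -0.139   0.0115] o [3.1416e+00 3.0000e-04 1.5241e+00] w 0.0219
```

View pics/g5.png

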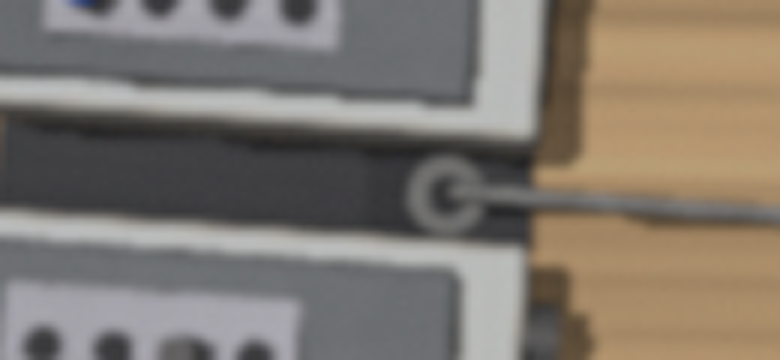

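Call:
{"method": "servo_tool", "body": {"motion": [[[0,0,0],[-0.001,0,0.0004],0],[[0,0,0],[-0.002,0,0.0008],0],[[0,0,0],[-0.003,0,0.0012],0],[[0,0,0],[-0.004,0,0.0014],0],[[0,0,0],[-0.005,0,0.0015],0],[[0,0,0],[-0.005,0,0.0015],0]]}}

```text
time: 16.32
tcp_pos: [0.5175, -0.1442, 0.0098]
orientation: [-3.141, 0.0, 1.524]
ft_force: [-0.9, -0.3, -0.2]
grip_width: 0.0216
```

Run:
```python
from h import *
avg(5)
```

```text
F [-0.21 -0.52 -0.04] sd [0.59 0.51 0.24] M [ 0.063 -0.112  0.042] sd [0.082 0.04  0.02 ] t 16.52 p [ 0.5175 -0.1441  0.0099] o [-3.1415e+00  4.0000e-04  1.5241e+00] w 0.0218
```

Call:
{"method": "servo_tool", "body": {"motion": [[[0,0,0],[-0.001,0,0.0003],0],[[0,0,0],[-0.0025,0,0.0005],0],[[0,0,0],[-0.004,0,0.0005],0],[[0,0,0],[-0.0055,0,0.0005],0],[[0,0,0],[-0.007,0,0.0005],0],[[0,0,0],[-0.0085,0,0.0005],0],[[0,0,0],[-0.01,0,0.0005],0],[[0,0,0],[-0.01,0,0.0005],0]]}}

```text
time: 17.18
tcp_pos: [0.5171, -0.1544, 0.0095]
orientation: [3.142, 0.0, 1.524]
ft_force: [-0.3, -0.7, 0.3]
grip_width: 0.0219
```

Run:
```python
from h import *
avg(5)
im=snap('top','top11')
cv2.imwrite('pics/g6.png',cv2.resize(im[240:300,225:355,::-1],None,fx=6,fy=6,interpolation=cv2.INTER_CUBIC))
```

```text
F [-0.34 -0.74  0.25] sd [0.25 0.57 0.06] M [ 0.021 -0.081  0.017] sd [0.036 0.024 0.023] t 17.38 p [ 0.5172 -0.1542  0.0095] o [3.1415e+00 5.0000e-04 1.5239e+00] w 0.0217
```

View pics/g6.png

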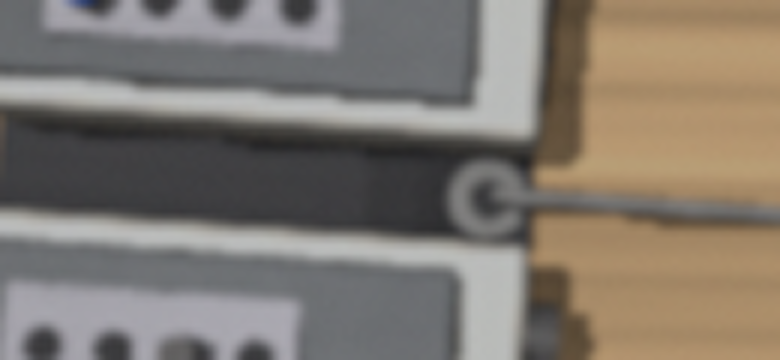

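Call:
{"method": "servo_tool", "body": {"motion": [[[0,0,0],[-0.0015,0,0],0],[[0,0,0],[-0.003,0,0],0],[[0,0,0],[-0.0045,0,0],0],[[0,0,0],[-0.006,0,0],0],[[0,0,0],[-0.0075,0,0],0],[[0,0,0],[-0.009,0,0],0],[[0,0,0],[-0.0105,0,0],0],[[0,0,0],[-0.012,0,0],0],[[0,0,0],[-0.0135,0,0],0],[[0,0,0],[-0.015,0,0],0],[[0,0,0],[-0.017,0,0],0],[[0,0,0],[-0.018,0,0],0],[[0,0,0],[-0.018,0,0],0]]}}

```text
time: 18.52
tcp_pos: [0.5162, -0.1723, 0.0094]
orientation: [-3.142, 0.0, 1.524]
ft_force: [-0.3, -0.0, -0.8]
grip_width: 0.0216
```

Run:
```python
from h import *
avg(5)
im=snap('top','top12')
cv2.imwrite('pics/g7.png',cv2.resize(im[240:300,225:355,::-1],None,fx=6,fy=6,interpolation=cv2.INTER_CUBIC))
```

```text
F [ 0.   -0.02 -1.09] sd [0.45 0.44 0.46] M [-0.025 -0.086 -0.012] sd [0.017 0.035 0.018] t 18.72 p [ 0.5163 -0.1717  0.0095] o [3.1416e+00 1.0000e-04 1.5243e+00] w 0.0218
```

View pics/g7.png

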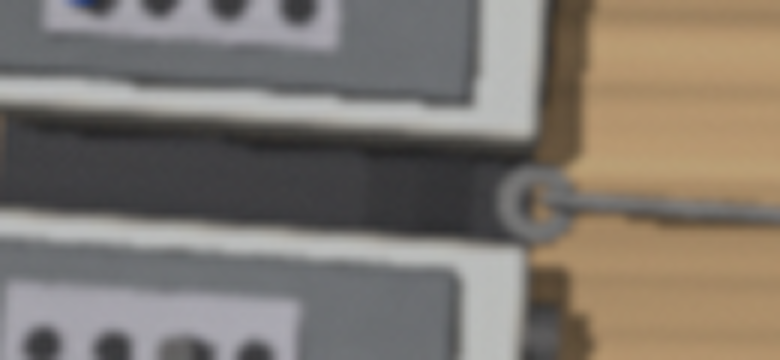

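Call:
{"method": "servo_tool", "body": {"motion": [[[0,0,0],[0,0,0.0008],0],[[0,0,0],[0,0,0.0016],0],[[0,0,0],[0,0,0.0024],0],[[0,0,0],[0,0,0.003],0],[[0,0,0],[0,0,0.0034],0],[[0,0,0],[0,0,0.0034],0]]}}

```text
time: 19.27
tcp_pos: [0.5163, -0.1717, 0.0065]
orientation: [-3.141, 0.0, 1.524]
ft_force: [-3.6, 0.6, 6.5]
grip_width: 0.0219
```

Run:
```python
from h import *
avg(5)
```

```text
F [-3.52  0.84  6.07] sd [0.26 0.25 0.48] M [ 0.183  0.615 -0.014] sd [0.013 0.023 0.022] t 19.47 p [ 0.5163 -0.1718  0.0065] o [-3.1414e+00  3.0000e-04  1.5242e+00] w 0.0217
```

Call:
{"method": "servo_tool", "body": {"motion": [[[0,-0.2,0],[0,0,-0.0008],0],[[0,-0.4,0],[0,0,-0.0014],0],[[0,-0.5,0],[0,0,-0.0018],0],[[0,-0.5,0],[0,0,-0.0018],0]]}}

```text
time: 19.8
tcp_pos: [0.5164, -0.1716, 0.0079]
orientation: [3.141, 0.009, 1.525]
ft_force: [-0.1, 0.9, -1.7]
grip_width: 0.0216
```

Run:
```python
from h import *
avg(5)
im=snap('top','top13')
cv2.imwrite('pics/g8.png',cv2.resize(im[240:300,225:355,::-1],None,fx=6,fy=6,interpolation=cv2.INTER_CUBIC))
im=snap('side','side13')
cv2.imwrite('pics/g9.png',im[180:320,280:440,::-1].repeat(4,0).repeat(4,1))
```

```text
F [ 0.08  0.26 -1.62] sd [0.19 0.34 0.35] M [ 0.034 -0.088 -0.009] sd [0.041 0.014 0.022] t 20.0 p [ 0.5163 -0.1717  0.0078] o [-3.1415  0.0087  1.5242] w 0.0219
```

View pics/g8.png

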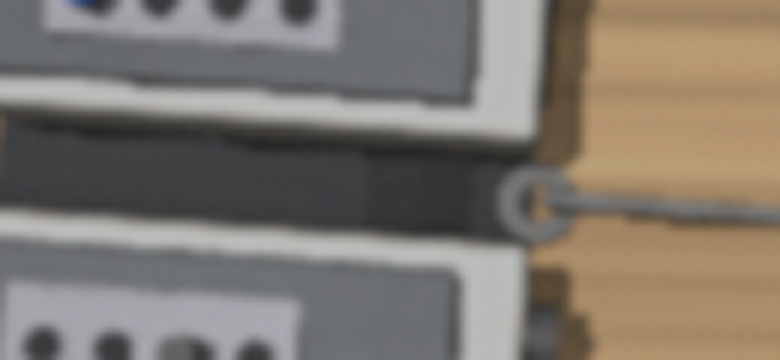

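View pics/g9.png

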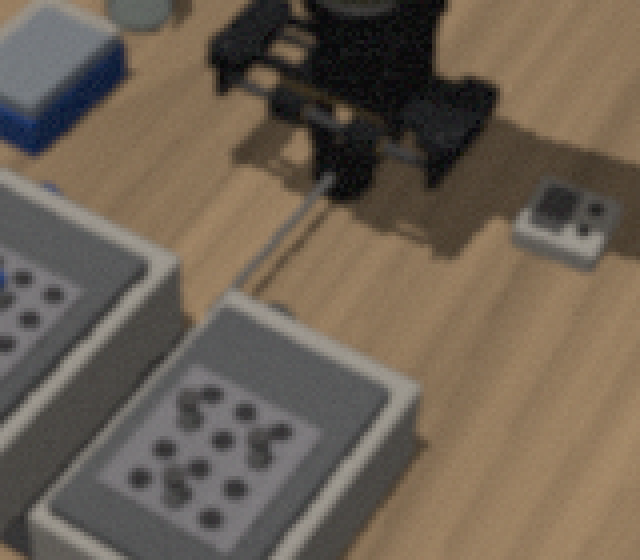

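Call:
{"method": "servo_tool", "body": {"motion": [[[0,0,0],[-0.0015,0,0.0002],0],[[0,0,0],[-0.0035,0,0.0004],0],[[0,0,0],[-0.0055,0,0.0004],0],[[0,0,0],[-0.0075,0,0.0004],0],[[0,0,0],[-0.0095,0,0.0004],0],[[0,0,0],[-0.0115,0,0.0004],0],[[0,0,0],[-0.0135,0,0.0005],0],[[0,0,0],[-0.0155,0,0.0005],0],[[0,0,0],[-0.018,0,0.0005],0],[[0,0,0],[-0.02,0,0.0005],0],[[0,0,0],[-0.02,0,0.0005],0]]}}

```text
time: 21.02
tcp_pos: [0.5153, -0.1924, 0.0075]
orientation: [3.142, 0.009, 1.524]
ft_force: [0.0, -0.3, -0.6]
grip_width: 0.0214
```

Run:
```python
from h import *
avg(5)
im=snap('top','top14')
cv2.imwrite('pics/h1.png',cv2.resize(im[240:300,275:405,::-1],None,fx=6,fy=6,interpolation=cv2.INTER_CUBIC))
```

```text
F [-0.14 -0.8  -0.81] sd [0.58 0.34 0.34] M [-0.023 -0.114  0.011] sd [0.021 0.016 0.048] t 21.22 p [ 0.5154 -0.1918  0.0076] o [3.1415 0.009  1.5242] w 0.0219
```

View pics/h1.png

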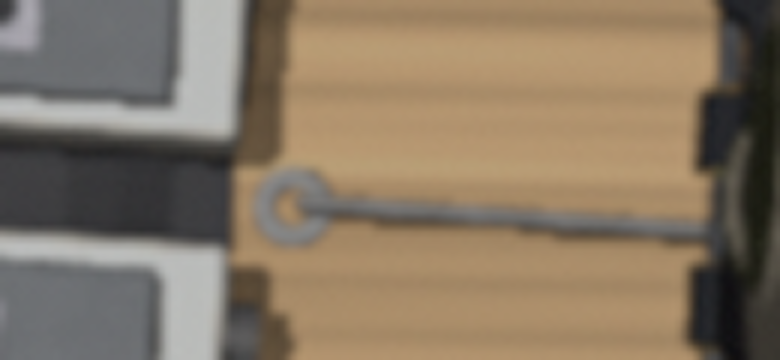

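Call:
{"method": "servo_tool", "body": {"motion": [[[0,0,0],[-0.0015,0,0.0001],0],[[0,0,0],[-0.004,0,0.0002],0],[[0,0,0],[-0.0065,0,0.0002],0],[[0,0,0],[-0.009,0,0.0002],0],[[0,0,0],[-0.0115,0,0.0002],0],[[0,0,0],[-0.014,0,0.0003],0],[[0,0,0],[-0.0165,0,0.0003],0],[[0,0,0],[-0.019,0,0.0003],0],[[0,0,0],[-0.0215,0,0.0003],0],[[0,0,0],[-0.024,0,0.0003],0],[[0,0,0],[-0.0265,0,0.0003],0],[[0,0,0],[-0.029,0,0.0004],0],[[0,0,0],[-0.0315,0,0.0004],0],[[0,0,0],[-0.034,0,0.0004],0],[[0,0,0],[-0.0365,0,0.0004],0],[[0,0,0],[-0.039,0,0.0004],0],[[0,0,0],[-0.039,0,0.0004],0]]}}

```text
time: 22.68
tcp_pos: [0.5135, -0.2315, 0.0075]
orientation: [3.142, 0.009, 1.524]
ft_force: [-0.6, -0.9, -1.2]
grip_width: 0.0217
```

Run:
```python
from h import *
avg(5)
im=snap('top','top15')
cv2.imwrite('pics/h2.png',cv2.resize(im[240:300,275:405,::-1],None,fx=6,fy=6,interpolation=cv2.INTER_CUBIC))
```

```text
F [ 0.29 -0.77 -0.76] sd [0.57 0.82 0.33] M [-0.032 -0.086  0.002] sd [0.02  0.027 0.015] t 22.88 p [ 0.5136 -0.2308  0.0075] o [3.1415 0.009  1.5242] w 0.022
```

View pics/h2.png

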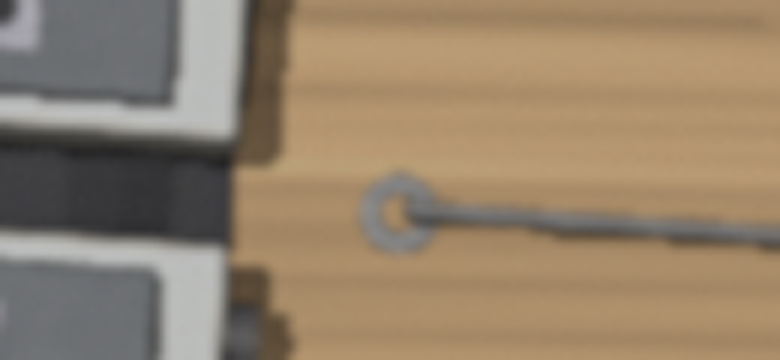

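Run:
```python
from h import *
g=lambda x,y:(275+(x+.5)/6-.5,240+(y+.5)/6-.5)
print(onz('top15',*g(399,213),.004), onz('top15',*g(232,190),.004))
```

```text
[ 0.52217314 -0.05743048  0.004     ] [0.52936991 0.00380222 0.004     ]
```

Call:
{"method": "servo_tool", "body": {"motion": [[[0,0,0],[0.001,0,-0.0002],0],[[0,0,0],[0.0025,0,-0.0004],0],[[0,0,0],[0.0025,0,-0.0004],0],[[0,0,0],[0.0025,0,-0.003],0],[[0,0,0],[0.0025,0,-0.007],0],[[0,0,0],[0.0025,0,-0.012],0],[[0,0,0],[0.0025,0,-0.02],0],[[0,0,0],[0.0025,0,-0.03],0],[[0,0,0],[0.0025,0,-0.03],0]]}}

```text
time: 23.68
tcp_pos: [0.5151, -0.2284, 0.0401]
orientation: [3.138, 0.01, 1.524]
ft_force: [0.1, -0.2, -0.7]
grip_width: 0.0216
```

Run:
```python
from h import *
avg(4)
im=snap('top','top16')
cv2.imwrite('pics/h3.png',cv2.resize(im[240:300,275:405,::-1],None,fx=6,fy=6,interpolation=cv2.INTER_CUBIC))
```

```text
F [-0.06 -0.35 -1.32] sd [0.47 0.31 0.61] M [-0.014 -0.09   0.006] sd [0.031 0.035 0.005] t 23.83 p [ 0.5137 -0.2281  0.0377] o [3.1412 0.0091 1.5241] w 0.0218
```

View pics/h3.png

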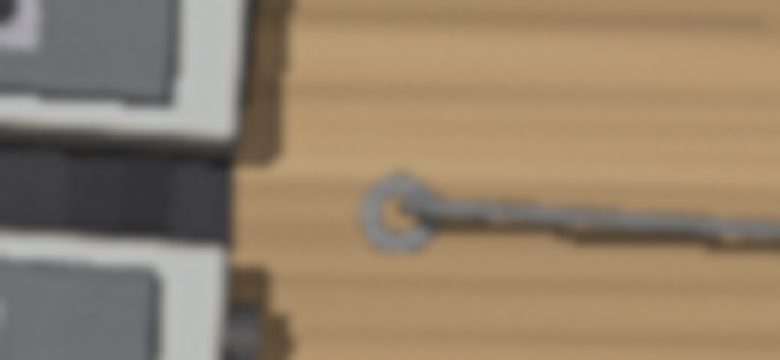

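The rod is unhooked and the collar hasn't moved. I'll back the rod away and lower it.

Call:
{"method": "servo_tool", "body": {"motion": [[[0,0,0],[-0.01,0,0],0],[[0,0,0],[-0.03,0,0],0],[[0,0,0],[-0.05,0,0],0],[[0,0.2,0],[-0.07,0,0],0],[[0,0.5,0],[-0.078,0,0.002],0],[[0,0.5,0],[-0.078,0,0.01],0],[[0,0.5,0],[-0.078,0,0.018],0],[[0,0.5,0],[-0.078,0,0.025],0],[[0,0.5,0],[-0.078,0,0.028],0],[[0,0.5,0],[-0.078,0,0.03],0],[[0,0.5,0],[-0.078,0,0.03],0]]}}

```text
time: 24.8
tcp_pos: [0.51, -0.3051, 0.0076]
orientation: [-3.141, -0.001, 1.525]
ft_force: [0.3, 0.5, -1.1]
grip_width: 0.0218
```

Run:
```python
from h import *
avg(4)
```

```text
F [ 0.04  0.1  -0.89] sd [0.27 0.28 0.38] M [-0.01  -0.076 -0.023] sd [0.023 0.034 0.022] t 24.95 p [ 0.5104 -0.3059  0.0085] o [3.1410e+00 3.0000e-04 1.5247e+00] w 0.0214
```

Now down gently to contact.

Call:
{"method": "servo_tool", "body": {"motion": [[[0,0,0],[0,0,0.0005],0],[[0,0,0],[0,0,0.001],0],[[0,0,0],[0,0,0.0013],0],[[0,0,0],[0,0,0.0013],0]]}}

```text
time: 25.28
tcp_pos: [0.5101, -0.3061, 0.0069]
orientation: [3.142, 0.0, 1.524]
ft_force: [-0.0, 0.2, -1.1]
grip_width: 0.0213
```

Run:
```python
from h import *
avg(4)
```

```text
F [-0.05  0.14 -1.25] sd [0.04 0.53 0.32] M [-0.026 -0.113 -0.025] sd [0.023 0.031 0.035] t 25.43 p [ 0.5101 -0.3062  0.0069] o [3.1415e+00 1.0000e-04 1.5242e+00] w 0.0216
```

Call:
{"method": "servo_tool", "body": {"motion": [[[0,0,0],[0,0,0.0003],0],[[0,0,0],[0,0,0.0005],0],[[0,0,0],[0,0,0.0005],0]]}}

```text
time: 25.68
tcp_pos: [0.5101, -0.3061, 0.0065]
orientation: [3.142, 0.0, 1.524]
ft_force: [-0.8, 0.6, 2.7]
grip_width: 0.0216
```

Run:
```python
from h import *
avg(4)
```

```text
F [-1.4   0.55  2.23] sd [0.54 0.29 0.46] M [0.106 0.194 0.006] sd [0.011 0.032 0.017] t 25.83 p [ 0.5101 -0.3062  0.0065] o [3.1415e+00 2.0000e-04 1.5242e+00] w 0.0216
```

Call:
{"method": "servo_tool", "body": {"motion": [[[0,0,0],[0,0,0],0.03],[[0,0,0],[0,0,0],0.03],[[0,0,0],[0,0,0],0.06],[[0,0,0],[0,0,0],0.06],[[0,0,0],[0,0,0],0.06],[[0,0,0],[0,0,0],0.06],[[0,0,0],[0,0,0],0.06],[[0,0,0],[0,0,0],0.06],[[0,0,0],[0,0,0],0.06],[[0,0,0],[0,0,0],0.06]]}}

```text
time: 26.67
tcp_pos: [0.5101, -0.3061, 0.0063]
orientation: [3.142, 0.0, 1.524]
ft_force: [0.1, 0.1, -0.6]
grip_width: 0.0596
```

Call:
{"method": "servo_tool", "body": {"motion": [[[0,0,0],[0,0,-0.01],0.06],[[0,0,0],[0,0,-0.03],0.06],[[0,0,0],[0,0,-0.06],0.06],[[0,0,0],[0,0,-0.1],0.06],[[0,0,0],[0,0,-0.14],0.06],[[0,0,0],[0,0,-0.17],0.06],[[0,0,0],[0,0,-0.18],0.06],[[0,0,0],[0,0,-0.18],0.06],[[0,0,0],[0,0,-0.18],0.06]]}}

```text
time: 27.42
tcp_pos: [0.51, -0.3061, 0.1864]
orientation: [3.141, 0.001, 1.524]
ft_force: [-0.4, -0.3, -1.5]
grip_width: 0.0603
```

Run:
```python
from h import *
avg(3)
snap('top','top17');snap('side','side17');snap('wrist','wrist17')
```

```text
F [-0.26 -0.06 -0.79] sd [0.46 0.58 0.5 ] M [-0.025 -0.097 -0.004] sd [0.026 0.04  0.031] t 27.52 p [ 0.5092 -0.3058  0.1846] o [-3.1393e+00 -1.1000e-03  1.5242e+00] w 0.06
```

View pics/top17.png

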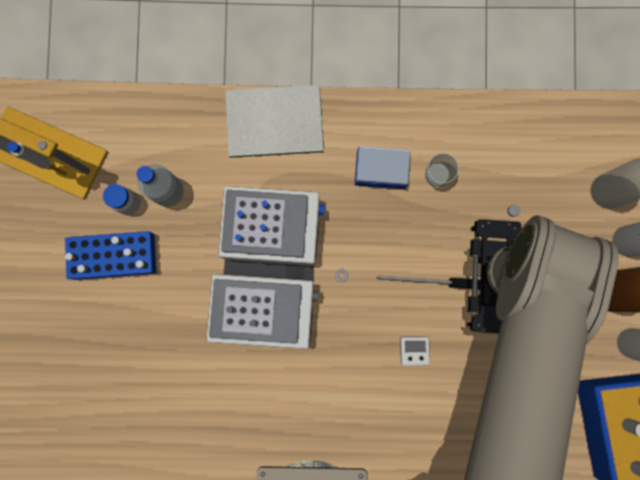

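View pics/side17.png

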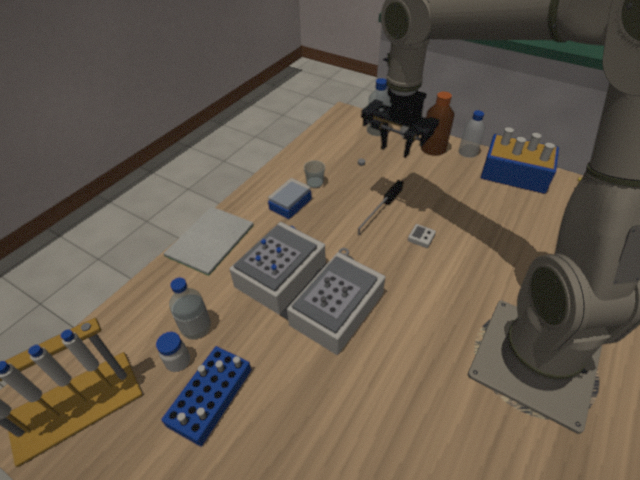

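View pics/wrist17.png

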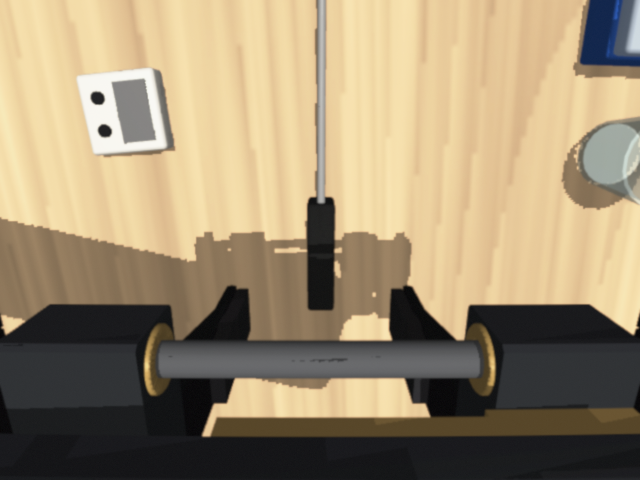

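The top view shows the collar flat on the bench at (342,275), the rod lying from (378,278) to its handle, and the bystanders at the same pixels as at the start. The wrist view shows the handle upright and free of the fingers. I'm handing in the job.

Run:
```python
from h import *
a=cv2.imread('pics/top0.png').astype(int);b=cv2.imread('pics/top17.png').astype(int)
d=(abs(a-b).sum(2)>60).astype('uint8');n,l,s,c=cv2.connectedComponentsWithStats(d)
print([x.tolist() for x in s[1:] if x[4]>6])
print(arm.finish_job())
```

```text
[[361, 215, 257, 265, 20777], [551, 248, 2, 5, 7], [547, 256, 4, 7, 17], [264, 263, 14, 14, 131], [545, 271, 5, 3, 10], [336, 273, 11, 8, 22], [587, 286, 4, 4, 11], [536, 291, 8, 10, 25], [576, 381, 4, 8, 20], [585, 459, 14, 21, 140], [609, 465, 31, 15, 352], [634, 468, 6, 5, 13]]
the job is handed in; nothing more can be done
None
```

The collar is out of the gap and lying flat on the bench, and the job is handed in at about 28 s. I gripped the rod by its handle and lowered the toe into the collar's hole. I then drew the collar over the buckle by feel, off the step and onto the bench. After that I unhooked the rod, laid it down flat further back and retreated.

**Last checks:**
- **Collar:** its centre is about 60 mm outside the mouth, so its near edge is about 45 mm clear.
- **Rod:** the toe is about 4–5 cm clear of the collar's edge, and the handle is upright. It is well outside the gap.
- **Bystanders:** comparing the first and last top views, only the collar, the rod and the arm or its shadow changed. The arm hid part of the right side of that view.

**Forces:** toe contact stayed between about 1 and 3.5 N in my averaged readings. Twice the handle's underside touched the open bench, once at about 7 N and once at about 3.5 N when laying the rod down. Neither touch was on the heaters, the floor strip or the collar.

**Disagreement:** the top camera placed the toe about 3.5 mm shorter than the wrist-camera and arm estimate. The top-camera value matched the collar's motion, so I used that.

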